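# Put the staining set away

## Robot

A 6-joint arm with a two-finger parallel gripper is mounted at the origin on a cart in front of the work surface, level with it; the furniture and walls round the work are solid. World frame = base frame: x ahead of the robot, y to its left, z up, the work surface at z = 0. Lengths are in m, angles in rad, forces in N, time in s.
With the tool pointing down it reaches from about 0.25 to 0.775 m from the base axis. Payload 4 kg.
Tool frame: the origin (TCP) lies midway between the tips of the shut fingers; the grasp point (between the pads) lies 19 mm behind it (robot.tcp_to_grasp is the distance from the TCP to the grasp point, in m); z points along the fingers, y is the line along which they close (so a half turn about z gives the same grasp; the last joint's range is limited). The gripper opens to 94 mm and grips with 3 to 60 N. Pads are 16 mm wide; open, the fingers measure 119 mm over their backs; the gripper's body (75 mm by 177 mm) begins 78 mm behind the grasp point.
Start: joints at [-1.235, 0.087, 1.371, -0, 1.684, -0.103], TCP at [0.234, -0.498, 0.206] pointing down, gripper open.
Joint ranges: [-3.1, 3.1], [-0.76, 2.03], [0.27, 2.55], [-1.08, 4.22], [0.17, 2.65], [-2.57, 2.57]. Speed limits (rad/s): [2.79, 2.79, 3.14, 3.14, 3.14, 3.14].

## Interface

Orientations are given as [roll, pitch, yaw] about the fixed x, y, z axes, in that order (R = Rz(yaw) Ry(pitch) Rx(roll)).
In Python, from bench import robot, viewer gives the robot as it stands. The module is installed in compiled form; this text tells all that it offers.
- The arm moves only by the shell command python3 -m handwheel 'ROWS' [OPENING]. ROWS is JSON, a list of rows, each a list of 6 numbers: the shift along the tool's x, y, z in units of 0.2 m (1.0 is 0.2 m), then the turn, a rotation vector about the tool's x, y, z in units of 30 degrees (1.0 is 30 degrees). In form: [[x, y, z, wx, wy, wz], ...]. A call has 1 to 10 rows; each row is the pose to reach, as a shift and turn from the pose commanded when the call began, along the tool's axes at that moment; what a row does not reach only later rows make up. A row lasts 1/12 s, in which the tool goes at most 41.7 mm and 7.16 degrees, less where a joint would pass 70% of its speed; a pose out of reach is approached as far as the arm can. A call with a number of a shift or a turn outside -1 to 1 is refused whole. A call with a gripper value outside its range is refused whole. OPENING is the gripper's target within -1 to 1 (shut at 1, half-way at 0, fully open at -1), set as the call begins (- or left out, the last holds). The fingers move at their own pace and stop on an object; the grip force is fixed at half the most. Time passes only in rows, so rows that repeat a pose let the fingers close. It gives the time, the measured TCP pose, the force, the opening and the grip force at its end, in the units of the state.
- robot.get_obs(): the state, without advancing time (a new reading comes with each control period).
- viewer.snapshot(name): name is "scene" or "side" or "wrist"; returns the picture (420x560x3 uint8, red, green, blue); there is no depth.
- viewer.calibration(name): a dict with "fx", "fy", "cx", "cy" (pixels), "R" (3x3) and "t" (3): a world point X has camera coordinates R X + t. Camera axes: x right, y down, z forward; pixel columns grow to the right and rows downward; lengths in m; the calibration is good to about 2 mm. A picture is of the moment at which its call begins: read the wrist's pose just before it. calibration takes no time and is no camera call; for the wrist camera it gives the pose at the moment of the call.
- robot.close_job(): hands the job in; it is judged then, once.
The state is a dict: "time": time; "joint_positions": joint angles; "qvel": joint speeds; "joint_torque": joint torques, N m; "tool_pos": TCP position; "ee_rot": TCP orientation; "wrist_force": force on the tool from outside, world axes, zero at the start; "wrist_torque": the same for the moment, N m; "width": finger opening in m; "finger_force": force on a finger pad.
Only numpy, scipy, OpenCV 4.12 (cv2) and the standard library are available. Lean on these libraries where they do the work, as an engineer would, in place of code of your own. Each camera call takes 0.05 s, during which the arm holds its last target. There are 200 camera calls.

## Task

The staining session is over: put each thing back in its own holder, standing upright and let go. Both dropper bottles, the one on the table and the one inside the dry box, go into the small wells of the bottle rack, both specimen cups into the large wells of the cup rack, and the slide box lengthwise into the flat steel tray. Set them down rather than drop them, and leave the beaker standing where it is; the bottles and cups in stock at the far back corner are not meant.

Things in the scene. Friction and masses are not known exactly. Their poses are not given: they have to be found in the camera images.
- bottle_1: dropper bottle standing on the table: brown round body 27 mm diameter up to 60 mm high, white neck cap 20 mm diameter from 58 to 70 mm, black rubber teat 15 mm diameter from 70 to 98 mm; 50 g. Origin: centre of its underside, z up. Hold it by the teat and cap.
- bottle_2: dropper bottle of the same shape and size as bottle_1 (27 mm diameter, 98 mm high, teat 15 mm, 50 g), standing inside the dry box on its pedestal, within 8 mm of the port's axis. Origin: centre of its underside.
- cup_1: closed specimen cup with a screw lid, standing on the table: body 45 mm diameter up to 50 mm high, lid 50 mm diameter from 50 to 63 mm; 30 g. Origin: centre of its underside, z up.
- cup_2: second specimen cup, same in every way as cup_1; the two may go into either well.
- slides: closed slide box, oblong, blue-green upper half over a pale lower half: 85 mm long (its x) by 33 mm wide (its y) by 46 mm high, standing on the table at any yaw. Origin: centre of its underside, z up.
- bottle_rack: narrow two-tier rack (grey top plate, white base), fixed, 70 mm (x) by 128 mm (y), 42 mm high. Its top plate has two round wells of 46 mm diameter centred at y = -30 and y = +30 mm, x = 0 in its frame; bottles stand in them on its base plate, 6 mm above the table. Origin: centre of the underside.
- cup_rack: wide two-tier rack (grey top plate, white base), fixed, 84 mm (x) by 180 mm (y), 34 mm high. Its top plate has two round wells of 68 mm diameter centred at y = -45 and y = +45 mm, x = 0 in its frame; cups stand in them on its base plate, 6 mm above the table, lids above the top plate. Origin: centre of the underside.
- slide_tray: flat dark steel tray, fixed, 110 mm (x) by 58 mm (y) outside, 106 by 54 mm inside, rim 12 mm high, floor 2 mm above the table, one wire loop at each short end (reaching 8 mm farther out). The slide box stands in it with its length along the tray's x, either way round. Origin: centre of the underside.
- dry_box: dry box, fixed, 176 mm square, clear walls, white top plate with an open round port 130 mm in diameter in its middle; black collar round the port, 114 mm above the table. Round pedestal under the port's centre, its top 30 mm above the table, so the bottle on it ends 14 mm above the collar. Dial and tap stick out 25 mm on its -x side. Origin: centre of the underside, below the port's centre.
- glass_beaker: beaker, 58 mm diameter and 71 mm high, loose, standing among the things; not to be moved. Origin: centre of its underside.
There are look-alikes about, which are no part of the job. What is shaped like the cup_1 but yellow is not meant.

How it is judged:
At the end, for the whole second after the job is handed in: Bottles and cups stand on the base of a well of their own rack (within 13 and 14 mm of its centre in x and y, underside under 12 mm, tilt under 0.2 rad); the slide box stands in the tray (centre within 14 mm, underside under 8 mm, tilt under 0.15, lengthwise within 0.4 rad); all released, at rest (x of bottle_1 in the frame of bottle_rack between -0.013 and 0.013 m and (y of bottle_1 in the frame of bottle_rack between -0.043 and -0.017 m or y of bottle_1 in the frame of bottle_rack between 0.017 and 0.043 m) and z of each of bottle_1, bottle_2 in the frame of bottle_rack below 0.012 m and angle between each of bottle_1, bottle_2, cup_1, cup_2's own z axis and vertical below 0.2 rad and linear speed of each of bottle_1, bottle_2, cup_1, cup_2, slides below 0.02 m/s and x of bottle_2 in the frame of bottle_rack between -0.013 and 0.013 m and (y of bottle_2 in the frame of bottle_rack between -0.043 and -0.017 m or y of bottle_2 in the frame of bottle_rack between 0.017 and 0.043 m) and x of cup_1 in the frame of cup_rack between -0.014 and 0.014 m and (y of cup_1 in the frame of cup_rack between -0.059 and -0.031 m or y of cup_1 in the frame of cup_rack between 0.031 and 0.059 m) and z of each of cup_1, cup_2 in the frame of cup_rack below 0.012 m and x of cup_2 in the frame of cup_rack between -0.014 and 0.014 m and (y of cup_2 in the frame of cup_rack between -0.059 and -0.031 m or y of cup_2 in the frame of cup_rack between 0.031 and 0.059 m) and x of slides in the frame of slide_tray between -0.014 and 0.014 m and y of slides in the frame of slide_tray between -0.014 and 0.014 m and z of slides in the frame of slide_tray below 0.008 m and angle between slides's own z axis and vertical below 0.15 rad and angle between the x axis of slides and the x axis of slide_tray, either way round below 0.4 rad); the robot touches nothing.
It fails at once if the beaker was pushed more than 25 mm or tipped more than 0.4 rad (distance of glass_beaker from where it was at the start of the episode above 0.025 m or angle between glass_beaker's own z axis and vertical above 0.4 rad).
It fails at once if a thing was dropped: it moved faster than 0.8 m/s with no finger on it ((linear speed of bottle_1 above 0.8 m/s and contact force between the fingers and bottle_1 below 0.05 N) or (linear speed of bottle_2 above 0.8 m/s and contact force between the fingers and bottle_2 below 0.05 N) or (linear speed of cup_1 above 0.8 m/s and contact force between the fingers and cup_1 below 0.05 N) or (linear speed of cup_2 above 0.8 m/s and contact force between the fingers and cup_2 below 0.05 N) or (linear speed of slides above 0.8 m/s and contact force between the fingers and slides below 0.05 N)).
It also fails if it takes over 109 s, if anything falls off the work surface, if the arm or the gripper's body presses on something with over 40 N, if the wrist force passes 120 N, or if a joint passes its speed limit or range.

## Working session

There is one attempt and no reset: what is moved stays moved. The work goes in short steps, Python scripts to look and compute and a shell command to move; the robot and the scene stay as the last step left them, time stands still between calls to the robot, and variables do not carry over. Pictures are saved under pics/ and viewed, at most 14 in all, crops included, and the job is handed in when it is done.

```bash
mkdir -p pics; cat > h.py <<'E'
import numpy as np, cv2
from bench import robot, viewer
def snap(n,f):
    im=viewer.snapshot(n); cv2.imwrite('pics/'+f,cv2.cvtColor(im,cv2.COLOR_RGB2BGR)); return im
def ray(c,u,v,z):
    R=np.array(c['R']);t=np.array(c['t']);o=-R.T@t
    d=R.T@np.array([(u-c['cx'])/c['fx'],(v-c['cy'])/c['fy'],1]); return o+d*(z-o[2])/d[2]
def proj(c,p):
    q=np.array(c['R'])@np.array(p)+np.array(c['t']); return c['fx']*q[0]/q[2]+c['cx'],c['fy']*q[1]/q[2]+c['cy']
E
python3 - <<'E'
from h import *
for n in('scene','side','wrist'):
    snap(n,n+'0.png');c=viewer.calibration(n);print(n,c['fx'],-np.array(c['R']).T@np.array(c['t']))
o=robot.get_obs();print(o['tool_pos'],o['ee_rot'],o['time'],o['width'])
E
```

```text
scene 419.5274338578671 [-0.04785484  0.5172983   0.68051707]
side 413.84082127481287 [ 0.54189332 -0.9536158   0.56618945]
wrist 341.098314320299 [ 0.30052621 -0.46521837  0.3847766 ]
[ 0.23353249 -0.49752305  0.20458445] [-3.13993579e+00 -1.73031927e-04  4.38788884e-01] 0.15 0.09401472759511714
```

View pics/scene0.png

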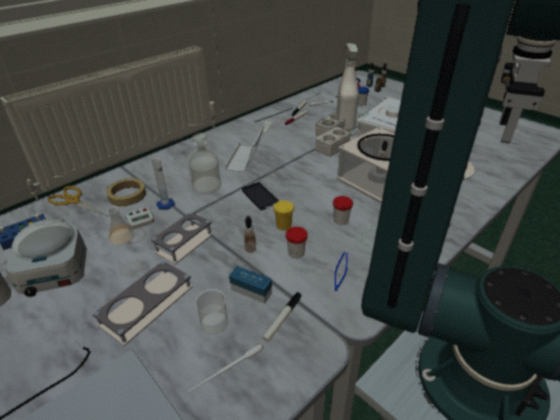

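View pics/side0.png

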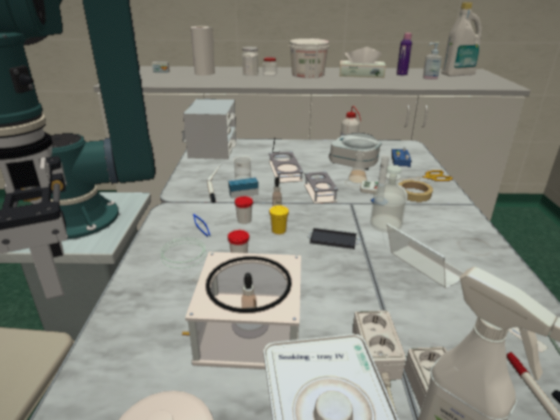

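The scene view shows, by pixel position:
- bottle_1 (250,235)
- red cups (296,242) and (343,208), with the yellow decoy at (284,213)
- slide box (250,283)
- beaker (212,310)
- cup rack (145,300)
- bottle rack (182,237)
- dark flat item (260,194)

The dry box is in the side view at (248,300). I'll enlarge the relevant parts and cast rays.

```bash
python3 - <<'E'
from h import *
s=cv2.imread('pics/scene0.png');d=cv2.imread('pics/side0.png')
a=cv2.resize(s[175:345,85:365],(800,486),interpolation=3)
b=cv2.resize(d[140:260,190:390],(800,480),interpolation=3)
cv2.imwrite('pics/a.png',a);cv2.imwrite('pics/b.png',b)
S=viewer.calibration('scene');D=viewer.calibration('side')
for n,u,v,z in [('dark',260,194,.002),('b1',249,220,.098),('cupA',297,235,.063),('cupB',343,202,.063),('slides',251,276,.046),('beaker',211,294,.071),('crackL',127,312,.034),('crackR',160,281,.034),('brackL',173,240,.042),('brackR',193,227,.042)]: print(n,ray(S,u,v,z).round(3))
for n,u,v,z in [('dark',333,238,.002),('b1',277,180,.098),('cupA',244,202,.063),('cupB',238,237,.063),('slides',243,184,.046),('port',249,284,.114),('teat',248,276,.128),('beaker',243,163,.071)]: print(n,ray(D,u,v,z).round(3))
E
```

```text
dark [ 0.681 -0.102  0.002]
b1 [0.522 0.069 0.098]
cupA [0.439 0.002 0.063]
cupB [ 0.444 -0.166  0.063]
slides [0.431 0.147 0.046]
beaker [0.431 0.246 0.071]
crackL [0.539 0.371 0.034]
crackR [0.564 0.283 0.034]
brackL [0.646 0.197 0.042]
brackR [0.652 0.137 0.042]
dark [ 0.673 -0.09   0.002]
b1 [0.532 0.04  0.098]
cupA [ 0.449 -0.019  0.063]
cupB [ 0.449 -0.183  0.063]
slides [0.434 0.122 0.046]
port [ 0.49  -0.405  0.114]
teat [ 0.489 -0.402  0.128]
beaker [0.427 0.217 0.071]
```

View pics/a.png

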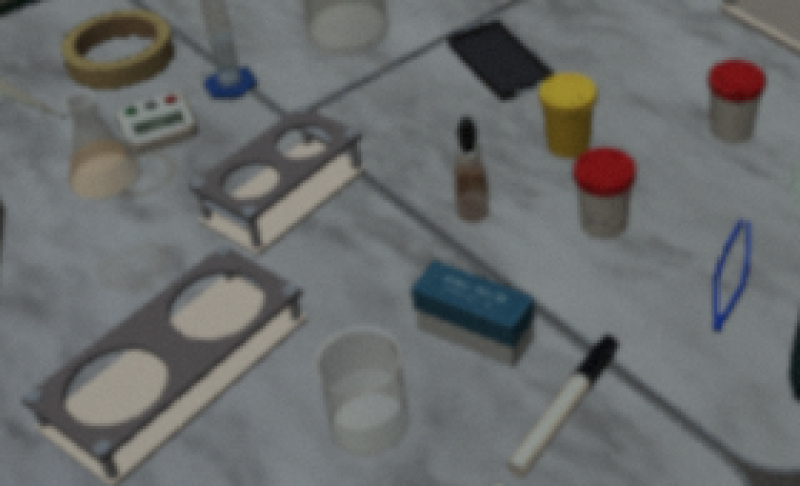

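View pics/b.png

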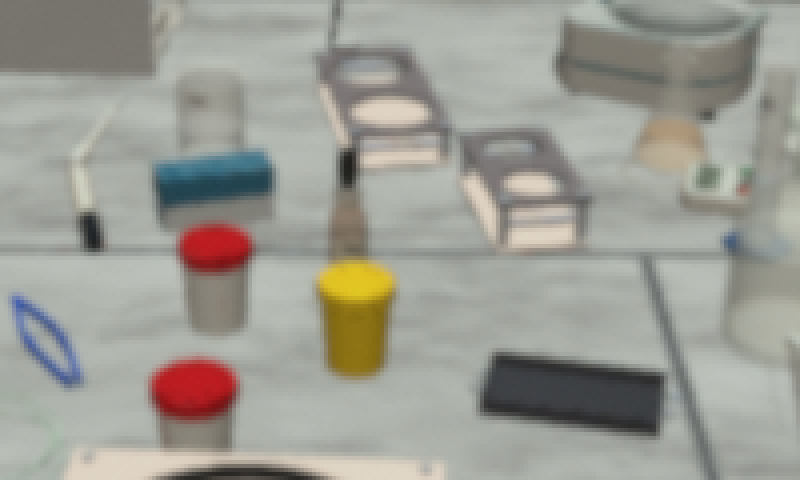

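The dark item is about 114 mm long at (0.677,-0.096), which fits the tray; I'll check it from close up. First comes a hover over the dry box.

```bash
cat >> h.py <<'E'
from scipy.spatial.transform import Rotation as Ro
def goal(x,y,z,yaw=None):
    o=robot.get_obs();R=Ro.from_euler('xyz',o['ee_rot']).as_matrix();p=np.array(o['tool_pos'])
    yaw=o['ee_rot'][2] if yaw is None else yaw
    d=R.T@(np.array([x,y,z])-p); w=Ro.from_matrix(R.T@Ro.from_euler('xyz',[np.pi,0,yaw]).as_matrix()).as_rotvec()
    n=max(np.linalg.norm(d)/.0417,np.degrees(np.linalg.norm(w))/7.16)
    print('goal',(d/.2).round(3),(np.degrees(w)/30).round(3),'rows',round(n,1))
E
python3 - <<'E'
from h import *
c=viewer.calibration('wrist');print(ray(c,280,210,0),ray(c,280,210,.13), ray(c,280,10,.0),ray(c,280,410,0)); print(proj(c,robot.get_obs()['tool_pos']))
goal(.44,-.42,.26,.3);goal(.49,-.403,.26,.3)
E
```

```text
[ 0.20174391 -0.5054556   0.        ] [ 0.23511833 -0.49186111  0.13      ] [ 0.39230952 -0.41659656  0.        ] [-0.05877739 -0.62693433  0.        ]
(np.float64(286.07006769881934), np.float64(251.67900465991409))
goal [ 1.099  0.087 -0.277] [-0.003 -0.     0.265] rows 5.5
goal [ 1.362  0.116 -0.277] [-0.003 -0.     0.265] rows 6.7
```

```bash
python3 -m handwheel '[[0.4,0.03,-0.27,0,0,0.1],[1,0.1,-0.27,0,0,0.26],[1,0.1,-0.27,0,0,0.26],[1,0.1,-0.27,0,0,0.26],[1,0.1,-0.27,0,0,0.26],[1,0.1,-0.27,0,0,0.26],[1,0.1,-0.27,0,0,0.26]]' -0.2
python3 - <<'E'
from h import *
snap('wrist','w1.png')
import pickle;pickle.dump(viewer.calibration('wrist'),open('c1','wb'))
E
```

```text
time: 0.73
tool_pos: [0.4252, -0.4299, 0.2592]
ee_rot: [-3.141, 0.0, 0.307]
wrist_force: [-0.5, 0.0, -0.3]
width: 0.0569
finger_force: 0.0
```

View pics/w1.png

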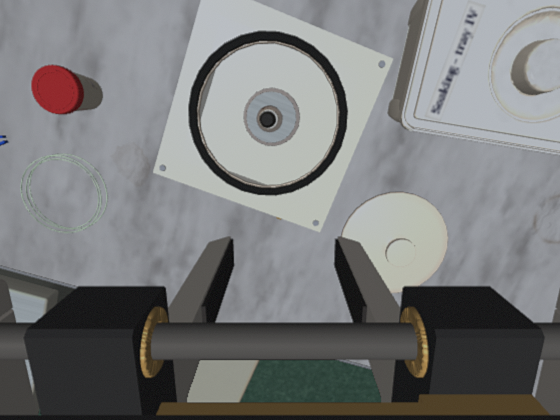

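The wrist view shows the teat at (267,119), the port centre at (268,113) and the cup_2 lid at (57,89).

```bash
python3 - <<'E'
from h import *
import pickle
c=pickle.load(open('c1','rb'))
b=ray(c,267,119,.128);print(b,'port',ray(c,268,113,.114),'cupB',ray(c,55,88,.063))
goal(b[0],b[1],.19);goal(b[0],b[1],.085)
E
```

```text
[ 0.48677825 -0.39350958  0.128     ] port [ 0.49183114 -0.39222205  0.114     ] cupB [ 0.44870941 -0.16997619  0.063     ]
goal [ 0.357 -0.082  0.344] [-0.001  0.002 -0.   ] rows 2.4
goal [ 0.358 -0.082  0.869] [-0.001  0.002 -0.   ] rows 4.5
```

```bash
python3 -m handwheel '[[0.2,-0.05,0.05,0,0,0],[0.355,-0.08,0.15,0,0,0],[0.357,-0.082,0.3,0,0,0],[0.357,-0.082,0.45,0,0,0],[0.357,-0.082,0.6,0,0,0],[0.357,-0.082,0.75,0,0,0],[0.357,-0.082,0.87,0,0,0],[0.357,-0.082,0.87,0,0,0]]' -0.2
python3 -m handwheel '[[0,0,0,0,0,0],[0,0,0,0,0,0],[0,0,0,0,0,0],[0,0,0,0,0,0],[0,0,0,0,0,0],[0,0,0,0,0,0]]' 1
python3 -c "
from h import *
goal(.6,.03,.25,.1);snap('wrist','w2.png')"
```

```text
time: 1.45
tool_pos: [0.4813, -0.3921, 0.0779]
ee_rot: [-3.13, 0.007, 0.3]
wrist_force: [-0.2, 0.7, -0.7]
width: 0.0562
finger_force: 0.0
time: 1.95
tool_pos: [0.4872, -0.3949, 0.0876]
ee_rot: [3.138, -0.002, 0.303]
wrist_force: [-0.6, 0.1, 3.7]
width: 0.0251
finger_force: 30.0
goal [ 1.173 -1.857 -0.816] [ 0.006 -0.004  0.387] rows 11.2
```

View pics/w2.png

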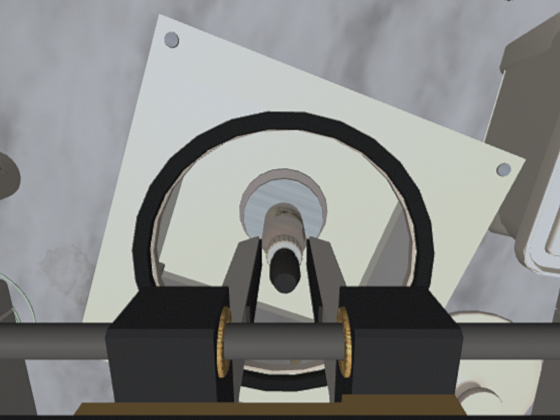

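The tips caught the body shoulder (25 mm), so I'll re-grip about 8 mm higher on the cap and teat.

```bash
python3 -m handwheel '[[0,0,0,0,0,0],[0,0,0,0,0,0],[0,0,-0.02,0,0,0],[0,0,-0.04,0,0,0],[0,0,-0.04,0,0,0],[0,0,-0.04,0,0,0]]' 0.2
python3 -m handwheel '[[0,0,0,0,0,0],[0,0,0,0,0,0],[0,0,0,0,0,0],[0,0,0,0,0,0]]' 1
python3 -c "
from h import *
goal(.6,.03,.25,.1);goal(.49,-.39,.26)"
```

```text
time: 2.5
tool_pos: [0.4867, -0.3943, 0.0938]
ee_rot: [3.141, -0.0, 0.303]
wrist_force: [0.1, 0.6, -0.7]
width: 0.0376
finger_force: 0.0
time: 2.83
tool_pos: [0.4864, -0.3941, 0.0933]
ee_rot: [-3.141, 0.0, 0.303]
wrist_force: [0.1, -0.3, -0.1]
width: 0.0182
finger_force: 30.0
goal [ 1.174 -1.855 -0.783] [-0.     0.     0.387] rows 11.2
goal [ 0.023 -0.014 -0.834] [-0.  0. -0.] rows 4.0
```

```bash
python3 -m handwheel '[[0,0,-0.1,0,0,0],[0,0,-0.3,0,0,0],[0,0,-0.5,0,0,0],[0,0,-0.7,0,0,0],[0.1,-0.15,-0.79,0,0,0.1],[0.23,-0.35,-0.79,0,0,0.2],[0.36,-0.55,-0.79,0,0,0.38],[0.48,-0.75,-0.79,0,0,0.38],[0.6,-0.95,-0.79,0,0,0.38]]'
python3 -c "
from h import *
goal(.62,.08,.25,.1)"
```

```text
time: 3.58
tool_pos: [0.5392, -0.1967, 0.2514]
ee_rot: [-3.142, -0.0, 0.103]
wrist_force: [0.3, -0.8, -0.2]
width: 0.0185
finger_force: 30.0
goal [ 0.544 -1.335  0.007] [-0.    -0.     0.005] rows 6.9
```

```bash
python3 -c "
from h import *
import pickle
snap('wrist','w3.png');pickle.dump(viewer.calibration('wrist'),open('c3','wb'))"
python3 -m handwheel '[[0.08,-0.2,0,0,0,0],[0.16,-0.4,0,0,0,0],[0.24,-0.6,0,0,0,0],[0.32,-0.8,0,0,0,0],[0.4,-1.0,0,0,0,0],[0.4,-1.0,0,0,0,0],[0.4,-1.0,0,0,0,0]]'
python3 -c "
from h import *
import pickle
b=snap('wrist','w4.png');pickle.dump(viewer.calibration('wrist'),open('c4','wb'))
a=cv2.imread('pics/w3.png');b=cv2.imread('pics/w4.png')
cv2.imwrite('pics/w34.png',np.vstack([a[:290],b[:290]]))"
```

```text
time: 4.22
tool_pos: [0.5982, 0.0114, 0.2508]
ee_rot: [-3.141, 0.001, 0.109]
wrist_force: [-0.1, -0.6, -0.6]
width: 0.0188
finger_force: 30.0
```

View pics/w34.png

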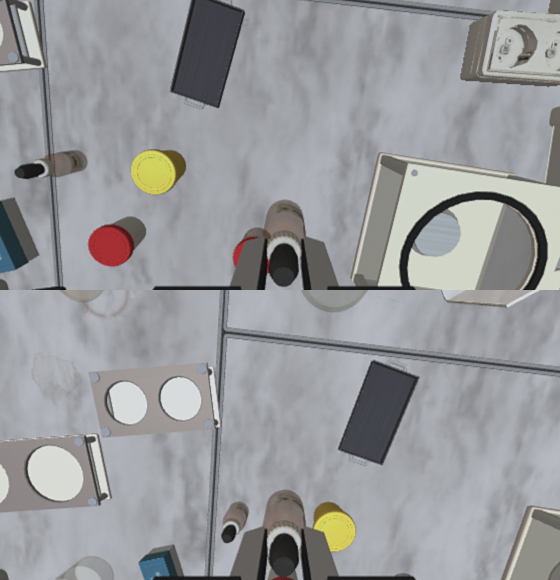

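The tray is confirmed by its wire loops, with corners in w4 at (373,71), (418,87), (382,174) and (339,160). The bottle wells are at (127,113) and (181,109), and one cup well is at (55,183).

```bash
python3 - <<'E'
from h import *
import pickle
a=pickle.load(open('c3','rb'));b=pickle.load(open('c4','rb'))
L=ray(b,127,113,.042);R=ray(b,181,109,.042);print('wells',L,R,np.linalg.norm(L-R),'yaw',np.arctan2(-(L-R)[0],(L-R)[1]))
k=[ray(b,u,v,.012) for u,v in((373,71),(418,87),(382,174),(339,160))];m=sum(k)/4;e=(k[0]+k[1]-k[2]-k[3])/2
print('tray',m,np.linalg.norm(e),np.linalg.norm(k[0]-k[1]),'yaw',np.arctan2(e[1],e[0]))
print('cupwell',ray(b,55,183,.034),'b1',ray(a,22,171,.098),'yellow',ray(a,153,172,.063),'cupA',ray(a,111,245,.063))
goal(R[0],R[1],.2);goal(L[0],L[1],.2)
E
```

```text
wells [0.6557022  0.19060206 0.042     ] [0.66625287 0.13158651 0.042     ] 0.05995124389120157 yaw 0.1769089042143908
tray [ 0.67291262 -0.09385227  0.012     ] 0.10791218962664642 0.056267516203380656 yaw -0.22001105547594757
cupwell [0.5658007  0.27986466 0.034     ] b1 [0.53282202 0.07499453 0.098     ] yellow [ 0.53960597 -0.04155955  0.063     ] cupA [0.44840865 0.00559997 0.063     ]
goal [ 0.404 -0.572  0.254] [0.002 0.002 0.   ] rows 3.6
goal [ 0.383 -0.871  0.254] [0.002 0.002 0.   ] rows 4.7
```

```bash
python3 -m handwheel '[[0.09,-0.18,0,0,0,0],[0.17,-0.36,0,0,0,0],[0.25,-0.54,0,0,0,0],[0.33,-0.72,0.05,0,0,0],[0.383,-0.871,0.1,0,0,0],[0.383,-0.871,0.25,0,0,0],[0.383,-0.871,0.4,0,0,0],[0.383,-0.871,0.4,0,0,0],[0.383,-0.871,0.4,0,0,0]]'
python3 -c "
from h import *
goal(.6557,.1906,.125);goal(.6557,.1906,.071)"
```

```text
time: 5.02
tool_pos: [0.6551, 0.1875, 0.1687]
ee_rot: [3.14, 0.006, 0.101]
wrist_force: [0.5, 1.0, 0.0]
width: 0.019
finger_force: 30.0
goal [ 0.006 -0.015  0.218] [0.003 0.012 0.   ] rows 1.1
goal [ 0.007 -0.016  0.488] [0.003 0.012 0.   ] rows 2.3
```

```bash
python3 -m handwheel '[[0,-0.01,0.1,0,0,0],[0,-0.01,0.2,0,0,0],[0,-0.01,0.3,0,0,0],[0,-0.01,0.4,0,0,0],[0,-0.01,0.44,0,0,0],[0,-0.01,0.47,0,0,0],[0,-0.01,0.48,0,0,0],[0,-0.01,0.48,0,0,0]]'
python3 -c "
from h import *
goal(.6557,.1906,.07)"
```

```text
time: 5.68
tool_pos: [0.657, 0.1916, 0.0771]
ee_rot: [-3.141, -0.002, 0.103]
wrist_force: [0.5, 0.8, -0.5]
width: 0.0188
finger_force: 30.0
goal [-0.007  0.004  0.036] [-0.    -0.005  0.   ] rows 0.2
```

```bash
python3 -m handwheel '[[0,0,0.015,0,0,0],[0,0,0.025,0,0,0],[0,0,0.025,0,0,0],[0,0,0.025,0,0,0]]'
```

```text
time: 6.02
tool_pos: [0.6561, 0.1921, 0.0708]
ee_rot: [3.141, -0.001, 0.104]
wrist_force: [-0.9, 0.1, -1.4]
width: 0.0186
finger_force: 30.0
```

```bash
python3 -m handwheel '[[0,0,0.008,0,0,0],[0,0,0.008,0,0,0],[0,0,0.008,0,0,0]]'
python3 -m handwheel '[[0,0,0,0,0,0],[0,0,0,0,0,0],[0,0,0,0,0,0],[0,0,-0.1,0,0,0],[0,0,-0.2,0,0,0],[0,0,-0.4,0,0,0],[0,0,-0.6,0,0,0],[0,0.1,-0.8,0,0,0]]' 0.1
python3 -c "
from h import *
b=viewer.calibration('wrist')
goal(.51,.06,.23)"
```

```text
time: 6.27
tool_pos: [0.6562, 0.1921, 0.0692]
ee_rot: [3.142, -0.001, 0.104]
wrist_force: [0.2, -0.1, 0.4]
width: 0.0186
finger_force: 30.0
time: 6.93
tool_pos: [0.6571, 0.1763, 0.2277]
ee_rot: [-3.14, 0.0, 0.108]
wrist_force: [0.8, 0.1, -0.8]
width: 0.0423
finger_force: 0.0
goal [-0.794  0.499 -0.012] [-0.004  0.001 -0.   ] rows 4.5
```

Next, hover near bottle_1 for a look that also takes in the rack.

```bash
python3 -m handwheel '[[-0.16,0.1,0,0,0,0],[-0.32,0.2,0,0,0,0],[-0.5,0.3,0,0,0,0],[-0.65,0.4,0,0,0,0],[-0.8,0.5,0,0,0,0],[-0.9,0.5,0,0,0,0],[-0.9,0.5,0,0,0,0],[-0.9,0.5,0,0,0,0]]'
python3 -c "
from h import *
import pickle
snap('wrist','w5.png');pickle.dump(viewer.calibration('wrist'),open('c5','wb'))"
```

```text
time: 7.6
tool_pos: [0.4891, 0.0553, 0.2268]
ee_rot: [3.142, -0.002, 0.103]
wrist_force: [1.1, -0.7, -0.4]
width: 0.0423
finger_force: 0.0
```

View pics/w5.png

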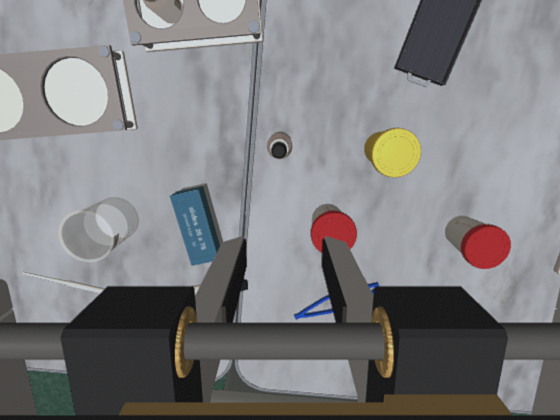

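From w5:
- bottle_1 teat (279,149)
- cups (333,232) and (486,247)
- slide box top around (195,225)
- cup-rack well (75,92)
- beaker (100,225)

```bash
python3 - <<'E'
from h import *
import pickle
b=pickle.load(open('c5','rb'))
im=cv2.imread('pics/w5.png');h=cv2.cvtColor(im,cv2.COLOR_BGR2HSV)
m=cv2.inRange(h,(90,110,40),(112,255,255));m[:,:160]=0;m[:,225:]=0;m[275:]=0
c=max(cv2.findContours(m,0,2)[0],key=cv2.contourArea);r=cv2.minAreaRect(c);P=[ray(b,u,v,.046)[:2] for u,v in cv2.boxPoints(r)]
print('slides px',r);print(np.round(P,4),'ctr',np.mean(P,0));
for i in (0,1):e=P[i+1]-P[i];print(np.linalg.norm(e),np.arctan2(e[1],e[0]))
m=cv2.inRange(h,(0,150,60),(8,255,255))|cv2.inRange(h,(172,150,60),(180,255,255))
for c in cv2.findContours(m,0,2)[0]:
    if cv2.contourArea(c)>300:
        (u,v),rr=cv2.minEnclosingCircle(c);print('lid',u,v,rr,ray(b,u,v,.06))
B=ray(b,279,149,.098);print('b1',B,'yellow',ray(b,396,152,.062),'well',ray(b,75,92,.034),'beaker',ray(b,85,235,.071))
k=[ray(b,u,v,.034) for u,v in((107,47),(129,124))];print(k)
goal(B[0],B[1],.16);goal(B[0],B[1],.064)
E
```

```text
slides px ((196.133544921875, 225.64437866210938), (75.1717758178711, 32.01067352294922), 72.58203125)
[[0.4683 0.1794]
 [0.4824 0.1469]
 [0.4018 0.1179]
 [0.3863 0.1521]] ctr [0.43470918 0.14908534]
0.03543253838647519 -1.1632267711798758
0.08558905168352958 -2.796187804639641
lid 485.1119384765625 244.09701538085938 24.425884246826172 [ 0.45246791 -0.16585337  0.06      ]
lid 333.30621337890625 232.82119750976562 22.556650161743164 [ 0.44808309 -0.00070913  0.06      ]
b1 [0.53423679 0.06598686 0.098     ] yellow [ 0.54012376 -0.05083776  0.062     ] well [0.56464438 0.28329525 0.034     ] beaker [0.42232871 0.25838664 0.071     ]
[array([0.61156942, 0.24899176, 0.034     ]), array([0.53789625, 0.22774135, 0.034     ])]
goal [ 0.226 -0.029  0.333] [ 0.    -0.003 -0.   ] rows 1.9
goal [ 0.225 -0.029  0.813] [ 0.    -0.003 -0.   ] rows 4.0
```

```bash
python3 -m handwheel '[[0.15,-0.02,0.1,0,0,0],[0.225,-0.03,0.25,0,0,0],[0.225,-0.03,0.42,0,0,0],[0.225,-0.03,0.58,0,0,0],[0.225,-0.03,0.72,0,0,0],[0.225,-0.03,0.79,0,0,0],[0.225,-0.03,0.81,0,0,0],[0.225,-0.03,0.81,0,0,0],[0.225,-0.03,0.81,0,0,0]]'
python3 -m handwheel '[[0,0,0,0,0,0],[0,0,0,0,0,0],[0,0,0,0,0,0],[0,0,0,0,0,0],[0,0,0,0,0,0]]' 1
python3 -c "
from h import *
goal(.534,.066,.16);goal(.6662,.1316,.16);"
```

```text
time: 8.4
tool_pos: [0.5347, 0.0664, 0.0648]
ee_rot: [3.141, -0.001, 0.104]
wrist_force: [0.2, -0.7, -0.6]
width: 0.043
finger_force: 0.0
time: 8.82
tool_pos: [0.5341, 0.0659, 0.0653]
ee_rot: [3.141, -0.002, 0.104]
wrist_force: [-0.3, -0.1, 2.0]
width: 0.0183
finger_force: 30.0
goal [ 0.001 -0.    -0.474] [ 0.001 -0.004 -0.   ] rows 2.3
goal [ 0.692 -0.258 -0.472] [ 0.001 -0.004 -0.   ] rows 4.2
```

```bash
python3 -m handwheel '[[0,0,-0.1,0,0,0],[0,0,-0.3,0,0,0],[0.1,-0.04,-0.47,0,0,0],[0.27,-0.1,-0.47,0,0,0],[0.44,-0.16,-0.47,0,0,0],[0.6,-0.22,-0.47,0,0,0],[0.69,-0.258,-0.47,0,0,0],[0.69,-0.258,-0.47,0,0,0],[0.69,-0.258,-0.47,0,0,0]]'
python3 -c "
from h import *
goal(.6662,.1316,.071)
import pickle
snap('wrist','w6.png');pickle.dump(viewer.calibration('wrist'),open('c6','wb'))"
```

```text
time: 9.57
tool_pos: [0.6651, 0.1318, 0.1568]
ee_rot: [3.141, 0.002, 0.104]
wrist_force: [-0.4, 0.3, -1.4]
width: 0.0183
finger_force: 30.0
goal [0.007 0.001 0.429] [0.001 0.005 0.   ] rows 2.1
```

View pics/w6.png

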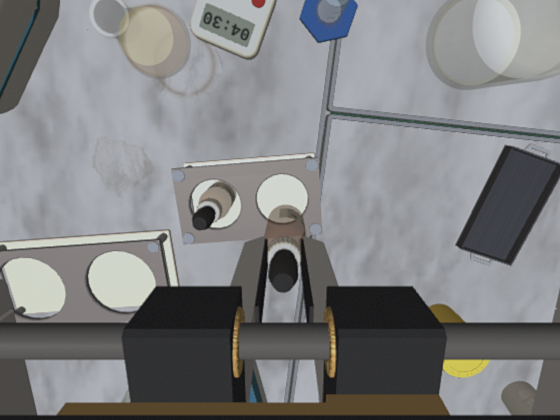

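bottle_2 stands in its well (teat at (205,217)). Both cup wells are visible at (34,288) and (122,281). I'll lower bottle_1 now.

```bash
python3 -m handwheel '[[0.003,0,0.1,0,0,0],[0.005,0,0.2,0,0,0],[0.005,0,0.3,0,0,0],[0.005,0,0.37,0,0,0],[0.005,0,0.4,0,0,0],[0.005,0,0.42,0,0,0],[0.005,0,0.425,0,0,0],[0.005,0,0.425,0,0,0],[0.005,0,0.43,0,0,0],[0.005,0,0.43,0,0,0]]'
python3 - <<'E'
from h import *
import pickle
b=pickle.load(open('c6','rb'));print('b2',ray(b,204,218,.104))
L=ray(b,34,288,.034);R=ray(b,122,281,.034);d=L-R;print(L,R,np.linalg.norm(d),np.arctan2(-d[0],d[1]))
k=[ray(b,u,v,.012) for u,v in((509,147),(560,163),(511,265),(457,245))];print('tray',sum(k)/4)
E
```

```text
time: 10.45
tool_pos: [0.6669, 0.1317, 0.0735]
ee_rot: [3.141, -0.002, 0.104]
wrist_force: [-0.8, -0.4, -0.5]
width: 0.0184
finger_force: 30.0
b2 [0.66162581 0.18976401 0.104     ]
[0.54902881 0.3680249  0.034     ] [0.56573155 0.28164924 0.034     ] 0.08797577219570524 0.1910156030627111
tray [ 0.67404693 -0.08925859  0.012     ]
```

```bash
python3 -m handwheel '[[0,0,0.012,0,0,0],[0,0,0.016,0,0,0],[0,0,0.016,0,0,0],[0,0,0.016,0,0,0]]'
python3 -m handwheel '[[0,0,0,0,0,0],[0,0,0,0,0,0],[0,0,0,0,0,0],[0,0,-0.1,0,0,0],[0,0,-0.2,0,0,0],[0,0,-0.4,0,0,0],[-0.15,0.05,-0.5,0,0,0],[-0.3,0.15,-0.5,0,0,0]]' 0.1
python3 -c "
from h import *
goal(.4482,.001,.15);goal(.4482,.001,.042)"
```

```text
time: 10.78
tool_pos: [0.6676, 0.1317, 0.0712]
ee_rot: [3.141, -0.004, 0.104]
wrist_force: [0.8, -0.6, 5.4]
width: 0.0185
finger_force: 30.0
time: 11.45
tool_pos: [0.6125, 0.0974, 0.1743]
ee_rot: [-3.141, -0.01, 0.107]
wrist_force: [0.2, -0.6, 2.1]
width: 0.0421
finger_force: 0.0
goal [-0.869  0.392  0.113] [-0.001 -0.019  0.   ] rows 4.6
goal [-0.875  0.392  0.653] [-0.001 -0.019  0.   ] rows 5.6
```

```bash
python3 -m handwheel '[[-0.2,0.1,0,0,0,0],[-0.4,0.2,0,0,0,0],[-0.6,0.3,0,0,0,0],[-0.76,0.36,0,0,0,0],[-0.87,0.392,0.1,0,0,0],[-0.87,0.392,0.25,0,0,0],[-0.87,0.392,0.25,0,0,0],[-0.87,0.392,0.25,0,0,0]]' -0.6
python3 -c "
from h import *
goal(.4482,.001,.042)"
```

```text
time: 12.12
tool_pos: [0.4433, -0.0002, 0.1175]
ee_rot: [-3.141, 0.004, 0.103]
wrist_force: [0.6, -0.1, 0.0]
width: 0.075
finger_force: 0.0
goal [ 0.027 -0.003  0.377] [-0.002  0.007 -0.   ] rows 1.8
```

```bash
python3 -m handwheel '[[0.015,0,0.1,0,0,0],[0.025,0,0.22,0,0,0],[0.025,0,0.32,0,0,0],[0.025,0,0.37,0,0,0],[0.025,0,0.38,0,0,0],[0.025,0,0.38,0,0,0],[0.025,0,0.38,0,0,0]]'
python3 -m handwheel '[[0,0,0,0,0,0],[0,0,0,0,0,0],[0,0,0,0,0,0],[0,0,0,0,0,0],[0,0,0,0,0,0]]' 1
python3 -c "
from h import *
goal(.4482,.001,.17);goal(.548,.369,.17,.19)"
```

```text
time: 12.7
tool_pos: [0.4512, 0.0002, 0.0445]
ee_rot: [3.141, -0.003, 0.104]
wrist_force: [-0.1, 0.3, 0.5]
width: 0.0751
finger_force: 0.0
time: 13.12
tool_pos: [0.4501, 0.0, 0.0435]
ee_rot: [3.141, -0.001, 0.104]
wrist_force: [-0.5, -0.7, 2.9]
width: 0.0492
finger_force: 30.0
goal [-0.008 -0.005 -0.633] [ 0.001 -0.002 -0.   ] rows 3.0
goal [ 0.678 -1.784 -0.633] [ 0.001 -0.002 -0.165] rows 9.6
```

```bash
python3 -m handwheel '[[0,0,-0.1,0,0,0],[0,0,-0.3,0,0,0],[0,0,-0.5,0,0,0],[0.06,-0.15,-0.63,0,0,0],[0.13,-0.34,-0.63,0,0,0],[0.2,-0.53,-0.63,0,0,-0.1],[0.27,-0.72,-0.63,0,0,-0.165],[0.34,-0.9,-0.63,0,0,-0.165],[0.38,-1,-0.63,0,0,-0.165]]'
python3 -c "
from h import *
goal(.548,.369,.17,.19)"
```

```text
time: 13.87
tool_pos: [0.5047, 0.2108, 0.1686]
ee_rot: [-3.14, -0.0, 0.193]
wrist_force: [0.2, -0.5, -0.2]
width: 0.0491
finger_force: 30.0
goal [ 0.364 -0.735 -0.006] [-0.003 -0.     0.006] rows 3.9
```

```bash
python3 -m handwheel '[[0.09,-0.18,0,0,0,0],[0.18,-0.36,0,0,0,0],[0.26,-0.53,0,0,0,0],[0.33,-0.67,0,0,0,0],[0.36,-0.725,0,0,0,0],[0.36,-0.725,0.15,0,0,0],[0.36,-0.725,0.3,0,0,0],[0.36,-0.725,0.3,0,0,0],[0.36,-0.725,0.3,0,0,0]]'
python3 -c "
from h import *
goal(.548,.369,.0505,.19)"
```

```text
time: 14.62
tool_pos: [0.5463, 0.3621, 0.1061]
ee_rot: [3.14, 0.006, 0.19]
wrist_force: [-0.2, -0.6, 0.2]
width: 0.0491
finger_force: 30.0
goal [ 0.017 -0.033  0.278] [0.004 0.012 0.   ] rows 1.3
```

```bash
python3 -m handwheel '[[0.01,-0.02,0,0,0,0],[0.01,-0.02,0,0,0,0]]'
python3 -c "
from h import *
goal(.548,.369,.0505,.19)"
```

```text
time: 14.78
tool_pos: [0.5506, 0.3684, 0.1118]
ee_rot: [-3.14, -0.005, 0.19]
wrist_force: [-0.2, 0.4, -0.0]
width: 0.0496
finger_force: 30.0
goal [-0.014 -0.005  0.307] [-0.004 -0.009 -0.   ] rows 1.5
```

```bash
python3 -m handwheel '[[-0.01,0,0.08,0,0,0],[-0.01,0,0.16,0,0,0],[-0.01,0,0.24,0,0,0],[-0.01,0,0.28,0,0,0],[-0.01,0,0.3,0,0,0],[-0.01,0,0.3,0,0,0],[-0.01,0,0.3,0,0,0]]'
python3 -m handwheel '[[0,0,0.005,0,0,0],[0,0,0.005,0,0,0],[0,0,0.005,0,0,0]]'
```

```text
time: 15.37
tool_pos: [0.5482, 0.3674, 0.0506]
ee_rot: [-3.141, -0.003, 0.19]
wrist_force: [-0.6, -0.2, -0.2]
width: 0.049
finger_force: 30.0
time: 15.62
tool_pos: [0.5481, 0.3674, 0.0494]
ee_rot: [-3.141, -0.003, 0.19]
wrist_force: [0.9, -0.1, 3.0]
width: 0.049
finger_force: 30.0
```

Touched down. Release, rise, and go toward the second cup.

```bash
python3 -m handwheel '[[0,0,0,0,0,0],[0,0,0,0,0,0],[0,0,0,0,0,0],[0,0,0,0,0,0],[0,0,-0.1,0,0,0],[0,0,-0.2,0,0,0],[0,0,-0.4,0,0,0],[0,0,-0.5,0,0,0]]' -0.5
python3 -c "
from h import *
goal(.452,-.168,.15,.1)"
```

```text
time: 16.28
tool_pos: [0.548, 0.3674, 0.1515]
ee_rot: [-3.141, -0.004, 0.19]
wrist_force: [0.8, 0.7, 1.4]
width: 0.0706
finger_force: 0.0
goal [-9.770e-01  2.538e+00  2.000e-03] [-0.002 -0.007  0.172] rows 13.0
```

```bash
python3 -m handwheel '[[-0.08,0.2,0,0,0,0],[-0.15,0.4,0,0,0,0],[-0.23,0.6,0,0,0,0],[-0.3,0.8,0,0,0,0],[-0.38,1,0,0,0,0]]'
python3 -m handwheel '[[-0.08,0.2,0,0,0,0],[-0.15,0.4,0,0,0,0],[-0.23,0.6,0,0,0,0.17],[-0.3,0.8,0,0,0,0.17],[-0.38,1,0,0,0,0.17]]'
python3 -c "
from h import *
goal(.450,-.168,.15,.1)"
```

```text
time: 16.7
tool_pos: [0.5106, 0.16, 0.1477]
ee_rot: [3.141, 0.0, 0.191]
wrist_force: [0.9, -1.5, 0.4]
width: 0.0702
finger_force: 0.0
time: 17.12
tool_pos: [0.4748, -0.0453, 0.148]
ee_rot: [3.141, -0.0, 0.101]
wrist_force: [0.3, 0.4, 0.1]
width: 0.0704
finger_force: 0.0
goal [-0.185  0.598 -0.01 ] [ 0.    -0.001  0.002] rows 3.0
```

```bash
python3 -m handwheel '[[-0.06,0.2,0,0,0,0],[-0.12,0.4,0,0,0,0],[-0.17,0.55,0,0,0,0],[-0.18,0.59,0,0,0,0],[-0.18,0.59,0.1,0,0,0],[-0.18,0.59,0.1,0,0,0],[-0.18,0.59,0.1,0,0,0]]'
python3 -c "
from h import *
goal(.450,-.168,.043,.1)
import pickle
im=snap('wrist','w7.png');b=viewer.calibration('wrist')
h=cv2.cvtColor(im,cv2.COLOR_RGB2HSV)
m=cv2.inRange(h,(0,150,60),(8,255,255))|cv2.inRange(h,(172,150,60),(180,255,255))
for c in cv2.findContours(m,0,2)[0]:
    if cv2.contourArea(c)>300:
        (u,v),rr=cv2.minEnclosingCircle(c);print('lid',u,v,rr,ray(b,u,v,.06))
"
```

```text
time: 17.7
tool_pos: [0.4508, -0.1635, 0.1268]
ee_rot: [-3.139, 0.003, 0.101]
wrist_force: [0.5, 0.0, 0.0]
width: 0.0704
finger_force: 0.0
goal [-0.005  0.023  0.419] [-0.004  0.005  0.003] rows 2.0
lid 292.7175598144531 219.66412353515625 32.17628479003906 [ 0.44966897 -0.16908595  0.06      ]
```

```bash
python3 -m handwheel '[[-0.005,0.01,0.1,0,0,0],[-0.005,0.01,0.22,0,0,0],[-0.005,0.01,0.33,0,0,0],[-0.005,0.01,0.4,0,0,0],[-0.005,0.01,0.41,0,0,0],[-0.005,0.01,0.41,0,0,0],[-0.005,0.01,0.41,0,0,0]]'
python3 -m handwheel '[[0,0,0,0,0,0],[0,0,0,0,0,0],[0,0,0,0,0,0],[0,0,0,0,0,0],[0,0,0,0,0,0]]' 1
python3 -c "
from h import *
goal(.565,.2815,.17,.19)"
```

```text
time: 18.33
tool_pos: [0.452, -0.1665, 0.0474]
ee_rot: [3.14, -0.002, 0.102]
wrist_force: [0.1, -0.2, 0.8]
width: 0.0704
finger_force: 0.0
time: 18.75
tool_pos: [0.4515, -0.167, 0.0469]
ee_rot: [3.14, -0.002, 0.101]
wrist_force: [0.7, 0.0, 3.7]
width: 0.0497
finger_force: 30.0
goal [ 0.791 -2.173 -0.617] [ 0.002 -0.003 -0.17 ] rows 11.5
```

```bash
python3 -m handwheel '[[0,0,-0.1,0,0,0],[0,0,-0.3,0,0,0],[0,0,-0.5,0,0,0],[0.06,-0.15,-0.62,0,0,0],[0.13,-0.34,-0.62,0,0,0],[0.2,-0.53,-0.62,0,0,-0.1],[0.27,-0.72,-0.62,0,0,-0.17],[0.34,-0.9,-0.62,0,0,-0.17],[0.38,-1,-0.62,0,0,-0.17]]'
python3 -m handwheel '[[0.06,-0.18,0,0,0,0],[0.13,-0.37,0,0,0,0],[0.2,-0.56,0,0,0,0],[0.27,-0.75,0,0,0,0],[0.34,-0.93,0,0,0,0],[0.36,-0.99,0,0,0,0],[0.36,-0.99,0,0,0,0]]'
python3 -c "
from h import *
goal(.565,.2815,.17,.19)"
```

```text
time: 19.5
tool_pos: [0.5065, 0.0437, 0.1699]
ee_rot: [-3.14, -0.0, 0.193]
wrist_force: [0.2, 0.4, -0.3]
width: 0.0492
finger_force: 30.0
time: 20.08
tool_pos: [0.5391, 0.251, 0.1689]
ee_rot: [-3.141, 0.001, 0.194]
wrist_force: [-0.2, 0.1, -0.4]
width: 0.0496
finger_force: 30.0
goal [ 0.156 -0.125 -0.006] [-0.001  0.003  0.009] rows 1.0
```

```bash
python3 -m handwheel '[[0.08,-0.06,0,0,0,0],[0.15,-0.11,0.05,0,0,0],[0.15,-0.11,0.15,0,0,0],[0.15,-0.11,0.28,0,0,0],[0.15,-0.11,0.28,0,0,0],[0.15,-0.11,0.28,0,0,0],[0.15,-0.11,0.28,0,0,0]]'
python3 -c "
from h import *
goal(.565,.2815,.0535,.19)
import pickle
im=snap('wrist','w8.png');pickle.dump(viewer.calibration('wrist'),open('c8','wb'))"
```

```text
time: 20.67
tool_pos: [0.5654, 0.2743, 0.1151]
ee_rot: [3.141, -0.001, 0.189]
wrist_force: [-0.4, -0.0, 0.1]
width: 0.0498
finger_force: 30.0
goal [ 0.004 -0.036  0.308] [ 0.    -0.002 -0.002] rows 1.5
```

View pics/w8.png

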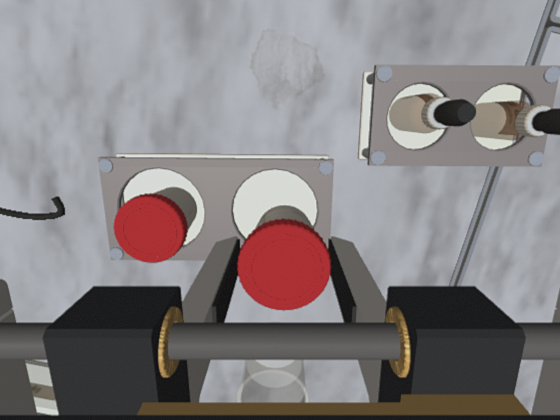

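Both bottles stand in their wells and cup_1 is in the far cup well (lid at (150,228)). The target well is at (275,209).

```bash
python3 -m handwheel '[[0,-0.03,0.08,0,0,0],[0,-0.03,0.16,0,0,0],[0,-0.03,0.24,0,0,0],[0,-0.03,0.28,0,0,0],[0,-0.03,0.3,0,0,0],[0,-0.03,0.3,0,0,0],[0,-0.03,0.3,0,0,0]]'
python3 - <<'E'
from h import *
import pickle
b=pickle.load(open('c8','rb'))
P=[ray(b,u,v,.034) for u,v in((106,166),(326,168),(318,250),(116,254))]
print('cuprack ctr approx',sum(P)/4,'cup1 lid',ray(b,150,228,.069),'wells',ray(b,162,209,.034),ray(b,275,209,.034))
print('brack',sum(ray(b,u,v,.042) for u,v in((384,74),(551,73),(536,158),(377,158)))/4,'wells',ray(b,418,117,.042),ray(b,505,116,.042),'teats',ray(b,461,111,.104),ray(b,556,121,.104))
E
```

```text
time: 21.3
tool_pos: [0.5646, 0.2814, 0.0553]
ee_rot: [-3.141, -0.002, 0.19]
wrist_force: [1.1, 0.2, 0.2]
width: 0.0492
finger_force: 30.0
cuprack ctr approx [0.55638323 0.32917236 0.034     ] cup1 lid [0.5461235  0.36793386 0.069     ] wells [0.54973979 0.37203227 0.034     ] [0.56674969 0.2835029  0.034     ]
brack [0.66193063 0.16387108 0.042     ] wells [0.65600981 0.19487308 0.042     ] [0.66847247 0.13354257 0.042     ] teats [0.65906019 0.1959222  0.104     ] [0.66378175 0.1432764  0.104     ]
```

```bash
python3 -m handwheel '[[0,0,0.012,0,0,0],[0,0,0.014,0,0,0],[0,0,0.014,0,0,0],[0,0,0.014,0,0,0]]'
python3 -m handwheel '[[0,0,0,0,0,0],[0,0,0,0,0,0],[0,0,0,0,0,0],[0,0,-0.1,0,0,0],[0,0,-0.2,0,0,0],[0,0,-0.4,0,0,0],[0,0,-0.5,0,0,0]]' -0.4
python3 -c "
from h import *
goal(.4347,.149,.15,.345)"
```

```text
time: 21.63
tool_pos: [0.5651, 0.2816, 0.053]
ee_rot: [-3.141, -0.004, 0.19]
wrist_force: [0.4, -0.2, 5.1]
width: 0.0493
finger_force: 30.0
time: 22.22
tool_pos: [0.5643, 0.2815, 0.1541]
ee_rot: [-3.141, -0.002, 0.19]
wrist_force: [1.5, -0.9, 1.8]
width: 0.0658
finger_force: 0.0
goal [-0.762  0.528  0.018] [-0.    -0.005 -0.296] rows 4.4
```

```bash
python3 -m handwheel '[[-0.15,0.1,0,0,0,-0.1],[-0.3,0.2,0,0,0,-0.3],[-0.46,0.31,0,0,0,-0.3],[-0.61,0.42,0,0,0,-0.3],[-0.76,0.525,0,0,0,-0.3],[-0.76,0.525,0.1,0,0,-0.3],[-0.76,0.525,0.1,0,0,-0.3],[-0.76,0.525,0.1,0,0,-0.3]]' -0.2
python3 - <<'E'
from h import *
im=snap('wrist','w9.png');b=viewer.calibration('wrist')
h=cv2.cvtColor(im,cv2.COLOR_RGB2HSV)
m=cv2.inRange(h,(90,110,40),(112,255,255))
c=max(cv2.findContours(m,0,2)[0],key=cv2.contourArea);r=cv2.minAreaRect(c);P=[ray(b,u,v,.046)[:2] for u,v in cv2.boxPoints(r)]
print(r);C=np.mean(P,0);print(C)
for i in (0,1):e=P[i+1]-P[i];print(np.linalg.norm(e),np.arctan2(e[1],e[0]))
goal(C[0],C[1],.021,.345);goal(.4347,.149,.021,.345)
E
```

```text
time: 22.88
tool_pos: [0.4333, 0.1492, 0.13]
ee_rot: [-3.141, 0.003, 0.347]
wrist_force: [0.6, -0.3, 0.2]
width: 0.0563
finger_force: 0.0
((283.33349609375, 208.4894256591797), (40.2012825012207, 102.79657745361328), 0.9093804955482483)
[0.43390453 0.15141491]
0.08594656144658849 0.31691854636186195
0.03112353914380192 -1.238759029971757
goal [ 0.002 -0.009  0.549] [-0.001  0.002  0.004] rows 2.6
goal [0.002 0.004 0.549] [-0.001  0.002  0.004] rows 2.6
```

```bash
python3 -m handwheel '[[0,-0.005,0.1,0,0,0.03],[0,-0.005,0.22,0,0,0.03],[0,-0.005,0.34,0,0,0.03],[0,-0.005,0.45,0,0,0.03],[0,-0.005,0.52,0,0,0.03],[0,-0.005,0.54,0,0,0.03],[0,-0.005,0.545,0,0,0.03],[0,-0.005,0.545,0,0,0.03]]'
python3 -m handwheel '[[0,0,0,0,0,0],[0,0,0,0,0,0],[0,0,0,0,0,0],[0,0,0,0,0,0],[0,0,0,0,0,0],[0,0,0,0,0,0]]' 1
python3 -c "
from h import *
goal(.6732,-.092,.15,-.22)"
```

```text
time: 23.6
tool_pos: [0.435, 0.1509, 0.0228]
ee_rot: [3.141, -0.001, 0.332]
wrist_force: [0.5, -0.3, 0.4]
width: 0.0565
finger_force: 0.0
time: 24.1
tool_pos: [0.4346, 0.1505, 0.023]
ee_rot: [3.141, -0.002, 0.331]
wrist_force: [-0.5, -0.5, 3.6]
width: 0.0326
finger_force: 30.0
goal [ 0.735  1.535 -0.634] [-1.000e-03 -3.000e-03  1.053e+00] rows 8.7
```

```bash
python3 -m handwheel '[[0,0,-0.1,0,0,0],[0,0,-0.3,0,0,0],[0,0,-0.5,0,0,0],[0.08,0.15,-0.63,0,0,0.1],[0.16,0.33,-0.63,0,0,0.25],[0.25,0.51,-0.63,0,0,0.4],[0.33,0.69,-0.63,0,0,0.6],[0.41,0.87,-0.63,0,0,0.8],[0.47,1,-0.63,0,0,0.95],[0.47,1,-0.63,0,0,0.95]]'
python3 -c "
from h import *
goal(.6732,-.092,.15,-.22)"
```

```text
time: 24.93
tool_pos: [0.5903, -0.013, 0.1461]
ee_rot: [3.139, 0.0, -0.174]
wrist_force: [-0.6, 1.0, -2.5]
width: 0.033
finger_force: 30.0
goal [ 0.477  0.318 -0.019] [0.005 0.001 0.089] rows 2.7
```

```bash
python3 -m handwheel '[[0.15,0.1,0,0,0,0.08],[0.3,0.2,0,0,0,0.08],[0.43,0.29,0,0,0,0.08],[0.47,0.315,0,0,0,0.08],[0.47,0.315,0.15,0,0,0.08],[0.47,0.315,0.3,0,0,0.08],[0.47,0.315,0.3,0,0,0.08],[0.47,0.315,0.3,0,0,0.08],[0.47,0.315,0.3,0,0,0.08]]'
python3 -c "
from h import *
goal(.6732,-.092,.0255,-.22)
snap('wrist','w10.png')"
```

```text
time: 25.68
tool_pos: [0.6704, -0.0853, 0.0892]
ee_rot: [-3.142, -0.001, -0.207]
wrist_force: [-0.3, -0.2, -1.8]
width: 0.0331
finger_force: 30.0
goal [0.02  0.03  0.319] [-0.    -0.001  0.025] rows 1.5
```

View pics/w10.png

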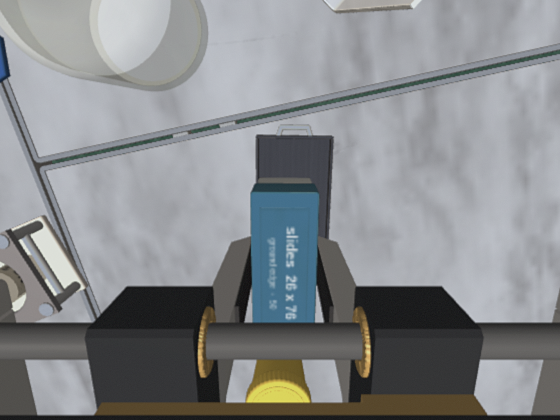

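The tray's axis sits at u≈294 and the box's at u≈285, which agrees with the ~6 mm sideways correction that was computed.

```bash
python3 - <<'E'
from h import *
b=viewer.calibration('wrist');e=ray(b,294.5,137,.012);print(e, e[:2]-.0545*np.array([np.cos(.22),-np.sin(.22)]))
E
python3 -m handwheel '[[0.01,0.027,0,0,0,0.02],[0.015,0.027,0.1,0,0,0.02],[0.015,0.027,0.15,0,0,0.02],[0.015,0.027,0.15,0,0,0.02],[0.015,0.027,0.15,0,0,0.02]]'
python3 -c "
from h import *
goal(.6732,-.092,.0255,-.22)"
```

```text
[ 0.72710685 -0.10403349  0.012     ] [ 0.67392044 -0.09213997]
time: 26.15
tool_pos: [0.6716, -0.0917, 0.0577]
ee_rot: [3.142, 0.002, -0.219]
wrist_force: [0.5, -0.4, -1.1]
width: 0.0328
finger_force: 30.0
goal [ 0.009 -0.001  0.161] [0.    0.003 0.003] rows 0.8
```

```bash
python3 -m handwheel '[[0.008,0,0.06,0,0,0],[0.008,0,0.11,0,0,0],[0.008,0,0.14,0,0,0],[0.008,0,0.155,0,0,0],[0.008,0,0.16,0,0,0],[0.008,0,0.16,0,0,0],[0.008,0,0.16,0,0,0]]'
python3 -m handwheel '[[0,0,0.004,0,0,0],[0,0,0.006,0,0,0],[0,0,0.006,0,0,0]]'
```

```text
time: 26.73
tool_pos: [0.6739, -0.0921, 0.0263]
ee_rot: [3.142, -0.001, -0.218]
wrist_force: [-0.2, 0.8, -2.0]
width: 0.0328
finger_force: 30.0
time: 26.98
tool_pos: [0.6739, -0.0922, 0.0252]
ee_rot: [3.142, -0.001, -0.218]
wrist_force: [0.7, 0.5, -2.1]
width: 0.0324
finger_force: 30.0
```

```bash
python3 -m handwheel '[[0,0,0.006,0,0,0],[0,0,0.008,0,0,0],[0,0,0.008,0,0,0]]'
python3 -m handwheel '[[0,0,0,0,0,0],[0,0,0,0,0,0],[0,0,0,0,0,0],[0,0,-0.1,0,0,0],[0,0,-0.3,0,0,0],[0,0,-0.5,0,0,0],[-0.1,-0.1,-0.7,0,0,0],[-0.3,-0.3,-0.8,0,0,0],[-0.4,-0.4,-0.8,0,0,0],[-0.4,-0.4,-0.8,0,0,0]]' -0.1
python3 - <<'E'
from h import *
a=snap('wrist','f1.png');snap('scene','f2.png');snap('side','f3.png')
s=cv2.imread('pics/f2.png')[170:345,85:365];d=cv2.imread('pics/f3.png')[140:260,190:390];w=cv2.imread('pics/f1.png')
r=np.hstack([cv2.resize(s,(400,250),interpolation=3),cv2.resize(d,(400,250),interpolation=3)])
cv2.imwrite('pics/f.png',np.vstack([r,cv2.resize(w,(467,350),interpolation=3) if 0 else cv2.copyMakeBorder(cv2.resize(w,(467,350),interpolation=3),0,0,0,333,0)]))
E
```

```text
time: 27.23
tool_pos: [0.674, -0.0922, 0.0253]
ee_rot: [3.141, -0.001, -0.218]
wrist_force: [-2.6, 1.0, 5.2]
width: 0.0326
finger_force: 30.0
time: 28.07
tool_pos: [0.612, 0.0076, 0.1871]
ee_rot: [-3.138, -0.004, -0.214]
wrist_force: [1.6, 0.1, 0.8]
width: 0.0516
finger_force: 0.0
```

View pics/f.png

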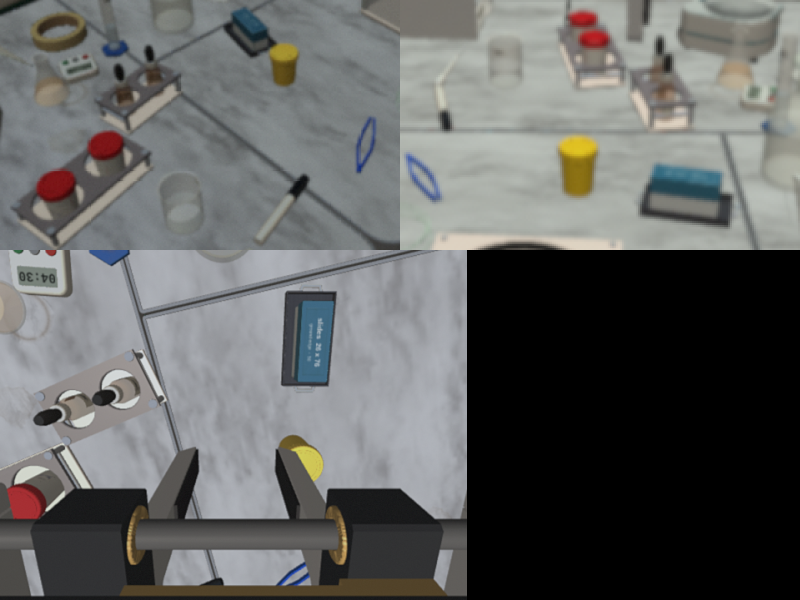

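All five things are in their holders. A last numeric check of the positions before handing in.

```bash
python3 - <<'E'
from h import *
b=viewer.calibration('wrist');im=cv2.imread('pics/f1.png');h=cv2.cvtColor(im,cv2.COLOR_BGR2HSV)
m=cv2.inRange(h,(90,110,40),(112,255,255));m[:, :300]=0;m[250:]=0
c=max(cv2.findContours(m,0,2)[0],key=cv2.contourArea);P=[ray(b,u,v,.048)[:2] for u,v in cv2.boxPoints(cv2.minAreaRect(c))]
R=lambda a:np.array([[np.cos(a),np.sin(a)],[-np.sin(a),np.cos(a)]])
print('slides in tray',R(-.22)@(np.mean(P,0)-[.6735,-.092]))
for u,v in((47,201),(120,177)):print('bottle in rack',R(.18)@(ray(b,u,v,.104)[:2]-[.6615,.1625]))
print(robot.get_obs()['time'],robot.get_obs()['qvel'])
E
```

```text
slides in tray [-0.00176871 -0.00113123]
bottle in rack [0.00420765 0.02154356]
bottle in rack [-0.001247   -0.04084677]
28.2167 [-0.0328889   0.03727332 -0.00307904 -0.00500664 -0.00361401 -0.00108534]
```

Both bottles read about −9 mm in y by the same amount, probably because the arm was still settling. I'll take one settled close look.

```bash
python3 -m handwheel '[[-0.1,-0.2,-0.1,0,0,-0.1],[-0.15,-0.4,-0.2,0,0,-0.2],[-0.2,-0.6,-0.2,0,0,-0.3],[-0.2,-0.7,-0.2,0,0,-0.3],[-0.2,-0.7,-0.2,0,0,-0.3],[-0.2,-0.7,-0.2,0,0,-0.3],[-0.2,-0.7,-0.2,0,0,-0.3],[-0.2,-0.7,-0.2,0,0,-0.3],[-0.2,-0.7,-0.2,0,0,-0.3],[-0.2,-0.7,-0.2,0,0,-0.3]]'
python3 -c "
from h import *
import pickle
b=viewer.calibration('wrist');snap('wrist','g.png');pickle.dump(b,open('cg','wb'))"
```

```text
time: 29.05
tool_pos: [0.6044, 0.1471, 0.223]
ee_rot: [3.141, 0.0, -0.063]
wrist_force: [0.9, 0.1, 0.8]
width: 0.0516
finger_force: 0.0
```

View pics/g.png

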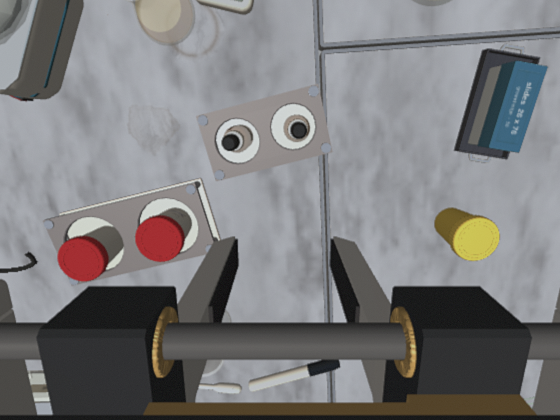

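The settled view shows teats at (231,142) and (298,130), bottle wells at (237,141) and (293,126), and lids at (83,259) and (160,239).

```bash
python3 - <<'E'
from h import *
import pickle
b=pickle.load(open('cg','rb'))
R=lambda a:np.array([[np.cos(a),np.sin(a)],[-np.sin(a),np.cos(a)]])
for n,t,z,w,wz,a in(('b2',(231,142),.104,(237,141),.042,.18),('b1',(298,130),.104,(293,126),.042,.18),('c1',(83,259),.069,(92,245),.034,.19),('c2',(160,239),.069,(168,226),.034,.19)):
    print(n,R(a)@(ray(b,*t,z)-ray(b,*w,wz))[:2])
E
```

```text
b2 [ 0.00269997 -0.00400363]
b1 [-0.00213656 -0.00230593]
c1 [-0.00433259 -0.00843272]
c2 [-0.00334536 -0.00220025]
```

```bash
python3 -c "
from bench import robot
print(robot.close_job())"
```

```text
the job is handed in; nothing more can be done
None
```

I handed the job in at about 29 s with both bottles, both cups and the slide box let go in their own holders and the beaker untouched; my last camera check put all five inside the position limits, but the hand-in gave no verdict.

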